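# Line up the crucibles by size on the firebricks

## Robot

A 6-joint arm with a two-finger parallel gripper is mounted at the origin on the work surface. World frame = base frame: x ahead of the robot, y to its left, z up, the work surface at z = 0. Lengths are in m, angles in rad, forces in N, time in s.
With the tool pointing down it reaches from about 0.325 to 0.775 m from the base axis. Payload 5.5 kg.
Tool frame: the origin (TCP) lies at the very end of the fingers, on their centre line; the grasp point (between the pads) lies grip_depth behind it (grip_depth is the distance from the TCP to the grasp point, in m); z points along the fingers, y is the direction in which the jaws open and shut (so a half turn about z gives the same grasp; the last joint's range is limited). The gripper opens to 85 mm and grips with 20 to 120 N. Pads are 22 mm wide; open, the fingers measure 114 mm over their backs; the gripper's body (76 mm by 85 mm) begins 54 mm behind the grasp point. The pads swing forward as they close: fully open they stand 13 mm farther back than shut.
Start: joints at [-1.158, 0.091, 1.231, -0, 1.82, -0.057], TCP at [0.272, -0.535, 0.231] pointing down, gripper open.
Joint ranges: [-2.87, 2.87], [-0.86, 2.18], [0.17, 2.46], [-1.51, 4.65], [0.06, 2.69], [-2.65, 2.65]. Speed limits (rad/s): [2.57, 2.57, 3.01, 3.14, 3.14, 3.14].

## Interface

Orientations are given as a unit quaternion [w, x, y, z].
In Python, from cell import * gives the robot as it stands. The module is installed in compiled form; this text tells all that it offers.
- The arm moves only by the tool arm_command, never from a script. Its argument "commands" is text: rows parted by semicolons, each of 7 numbers parted by spaces: the shift along the tool's x, y, z in cm, then the turn, a rotation vector about the tool's x, y, z in rad, then the finger opening in cm, from 0 to 8.54. A call has 1 to 8 rows; each row shifts and turns the pose as measured when the row begins, along the tool's axes as they then stand; what a row does not reach is not made up. A row lasts 1/12 s, in which the tool goes at most 41.7 mm and 7.16 degrees, less where a joint would pass 70% of its speed; a pose out of reach is approached as far as the arm can. A call is refused whole if a number of a shift passes 4.17 or a number of a turn 0.125, either way. A call with a gripper value outside its range is refused whole. The fingers move at their own pace and stop on an object; "force" is the grip in N (left out, the last holds). Time passes only in rows, so rows that do not move let the fingers close. It gives the time, the measured TCP pose, the force and the opening at its end, in the units of the state.
- sense(): the state, without advancing time (a new reading comes with each control period).
- read_camera(name): name is "scene" or "top" or "wrist"; returns a dict with "img" (384x512x3 uint8, red, green, blue), "fx", "fy", "cx", "cy" (pixels), "xyz" and "orientation" of the camera in the world; the wrist camera has in their place "tool_from_camera" (4x4, takes a point from camera to tool coordinates, whose origin is the TCP and whose axes are the flange's). Camera axes: x right, y up, looking along -z (the intrinsics and any distortion apply to the point x, -y, -z); pixel columns grow to the right and rows downward; lengths in m; the calibration is good to about 2 mm. A picture is of the moment at which its call begins: read the wrist's pose just before it. There is no depth.
- hand_in(): hands the job in, once; it reports no verdict.
The state is a dict: "time": time; "joint_pos": joint angles; "joint_vel": joint speeds; "tau": joint torques, N m; "ee_pos": TCP position; "orientation": TCP orientation; "ft_force": force on the tool from outside, world axes, zero at the start; "moment": the same for the moment, N m; "grip_width": finger opening in m.
Only numpy, scipy, OpenCV 4.12 (cv2) and the standard library are available. Lean on these libraries where they do the work, as an engineer would, in place of code of your own. Each camera call takes 0.05 s, during which the arm holds its last target. There are 200 camera calls.

## Task

Get the casting corner ready: line up the four graphite crucibles on the row of firebricks in order of size, with the smallest on the brick nearest the soldering turntable and the largest on the brick at the far end. Stand one crucible upright in the middle of each brick. Graphite is brittle, so do not tip any over and set each one down gently, without dropping it.

Things in the scene. Friction and masses are not known exactly. Their poses are not given: they have to be found in the camera images.
- crucible_1: smallest of the four crucibles: plain dark graphite cup, round, open at the top, 36 mm across the rim, 31 mm across the foot, 42 mm tall, wall 5.5 mm, about 50 g, brittle; stands upright on the bench. Origin: centre of the underside, z up.
- crucible_2: second smallest of the four crucibles: plain dark graphite cup, round, open at the top, 45 mm across the rim, 39 mm across the foot, 53 mm tall, wall 5.5 mm, about 90 g, brittle; stands upright on the bench. Origin: centre of the underside, z up.
- crucible_3: second largest of the four crucibles: plain dark graphite cup, round, open at the top, 54 mm across the rim, 46 mm across the foot, 64 mm tall, wall 5.5 mm, about 150 g, brittle; stands upright on the bench. Origin: centre of the underside, z up.
- crucible_4: largest of the four crucibles: plain dark graphite cup, round, open at the top, 63 mm across the rim, 54 mm across the foot, 75 mm tall, wall 5.5 mm, about 230 g, brittle; stands upright on the bench. Origin: centre of the underside, z up.
- brick_a: one of four identical pale firebricks in a row on the steel tray, fixed, 100 mm deep (its x) x 76 mm wide (its y, along the row) x 32 mm high. Origin: centre of the underside, so the flat top is 32 mm above it (36 mm above the bench). Which brick has which place in the row changes: judge by position.
- brick_b: one of four identical pale firebricks in a row on the steel tray, fixed, 100 mm deep (its x) x 76 mm wide (its y, along the row) x 32 mm high. Origin: centre of the underside, so the flat top is 32 mm above it (36 mm above the bench). Which brick has which place in the row changes: judge by position.
- brick_c: one of four identical pale firebricks in a row on the steel tray, fixed, 100 mm deep (its x) x 76 mm wide (its y, along the row) x 32 mm high. Origin: centre of the underside, so the flat top is 32 mm above it (36 mm above the bench). Which brick has which place in the row changes: judge by position.
- brick_d: one of four identical pale firebricks in a row on the steel tray, fixed, 100 mm deep (its x) x 76 mm wide (its y, along the row) x 32 mm high. Origin: centre of the underside, so the flat top is 32 mm above it (36 mm above the bench). Which brick has which place in the row changes: judge by position.
- tray: low steel tray, fixed, 130 mm deep (x) x 420 mm long (y) with a 12 mm high lip round the edge and a 4 mm floor; carries the four firebricks in a row along its y, about 96 mm apart. Origin: centre of the underside.
- turntable: soldering turntable, fixed, off one end of the tray (either the left or the right end; a shallow open glass tank is off the other end): round steel table 156 mm across with a pale tan top, 48 mm high, with a short steel clamp arm on the side away from the robot. Origin: centre of the underside.
There are look-alikes about, which are no part of the job. What is shaped like the crucible_1 but yellow is not meant.

How it is judged:
At the end, for the whole second after the job is handed in: Counted along the row from the end at the turntable, the bricks carry the smallest, second smallest, second largest and largest crucible, one each; each stands upright (within 0.1 rad) on the brick's top, its centre within 15 mm of the brick's centre, released and at rest (((world y of turntable above 0 m and y of crucible_1 in the frame of tray between 0.104 and 0.184 m and y of crucible_2 in the frame of tray between 0.008 and 0.088 m and y of crucible_3 in the frame of tray between -0.088 and -0.008 m and y of crucible_4 in the frame of tray between -0.184 and -0.104 m) or (world y of turntable below 0 m and y of crucible_1 in the frame of tray between -0.184 and -0.104 m and y of crucible_2 in the frame of tray between -0.088 and -0.008 m and y of crucible_3 in the frame of tray between 0.008 and 0.088 m and y of crucible_4 in the frame of tray between 0.104 and 0.184 m)) and (horizontal distance between crucible_1 and brick_a below 0.015 m or horizontal distance between crucible_1 and brick_b below 0.015 m or horizontal distance between crucible_1 and brick_c below 0.015 m or horizontal distance between crucible_1 and brick_d below 0.015 m) and height (world z) of crucible_1 between 0.032 and 0.041 m and angle between each of crucible_1, crucible_2, crucible_3, crucible_4's own z axis and vertical below 0.1 rad and linear speed of each of crucible_1, crucible_2, crucible_3, crucible_4 below 0.02 m/s and contact force between each of crucible_1, crucible_2, crucible_3, crucible_4 and the fingers below 0.05 N and (horizontal distance between crucible_2 and brick_a below 0.015 m or horizontal distance between crucible_2 and brick_b below 0.015 m or horizontal distance between crucible_2 and brick_c below 0.015 m or horizontal distance between crucible_2 and brick_d below 0.015 m) and height (world z) of crucible_2 between 0.032 and 0.041 m and (horizontal distance between crucible_3 and brick_a below 0.015 m or horizontal distance between crucible_3 and brick_b below 0.015 m or horizontal distance between crucible_3 and brick_c below 0.015 m or horizontal distance between crucible_3 and brick_d below 0.015 m) and height (world z) of crucible_3 between 0.032 and 0.041 m and (horizontal distance between crucible_4 and brick_a below 0.015 m or horizontal distance between crucible_4 and brick_b below 0.015 m or horizontal distance between crucible_4 and brick_c below 0.015 m or horizontal distance between crucible_4 and brick_d below 0.015 m) and height (world z) of crucible_4 between 0.032 and 0.041 m); the robot touches nothing.
It fails at once if a crucible falls faster than 0.7 m/s out of the fingers (dropped from more than about 25 mm) ((linear speed of crucible_1 above 0.7 m/s and contact force between crucible_1 and the fingers below 0.01 N) or (linear speed of crucible_2 above 0.7 m/s and contact force between crucible_2 and the fingers below 0.01 N) or (linear speed of crucible_3 above 0.7 m/s and contact force between crucible_3 and the fingers below 0.01 N) or (linear speed of crucible_4 above 0.7 m/s and contact force between crucible_4 and the fingers below 0.01 N)).
It fails at once if a crucible is tipped over (leans more than 45 degrees) (angle between any of crucible_1, crucible_2, crucible_3, crucible_4's own z axis and vertical above 0.78 rad).
It also fails if it takes over 120 s, if anything falls off the work surface, if the arm or the gripper's body presses on something with over 40 N, if the wrist force passes 120 N, or if a joint passes its speed limit or range.

## Working session

There is one attempt and no reset: what is moved stays moved. The work goes in short steps, Python scripts to look and compute and a tool call to move; the robot and the scene stay as the last step left them, time stands still between calls to the robot, and variables do not carry over. Pictures are saved under pics/ and viewed, about 12 in all and at most 16, crops included, and the job is handed in when it is done.

Besides the shell and the picture viewer there is one more tool, called as a command line: name --argument value ..., lists and objects as JSON in quotes. arm_command: Moves the arm, as the interface text tells. Its arguments: {"type":"object","properties":{"commands":{"type":"string"},"force":{"type":"number"}},"required":["commands"]}

```bash
mkdir -p pics; cat > h.py <<'E'
from cell import *
import numpy as np, cv2
from scipy.spatial.transform import Rotation as R
def rot(q): return R.from_quat([q[1],q[2],q[3],q[0]]).as_matrix()
def cam(name):
    s=sense(); c=read_camera(name)
    if name=='wrist':
        T=np.eye(4); T[:3,:3]=rot(s['orientation']); T[:3,3]=s['ee_pos']
        M=T@np.array(c['tool_from_camera'])
    else:
        M=np.eye(4); M[:3,:3]=rot(c['orientation']); M[:3,3]=c['xyz']
    c['M']=M; return c
def save(name,fn):
    c=cam(name); cv2.imwrite('pics/'+fn+'.png',c['img'][:,:,::-1]); np.save('pics/'+fn+'.npy',{k:v for k,v in c.items()},allow_pickle=True); return c
def load(fn): return np.load('pics/'+fn+'.npy',allow_pickle=True).item()
def px(c,u,v,z):
    d=c['M'][:3,:3]@np.array([(u-c['cx'])/c['fx'],-(v-c['cy'])/c['fy'],-1]); o=c['M'][:3,3]
    return o+d*(z-o[2])/d[2]
def proj(c,p):
    q=c['M'][:3,:3].T@(np.array(p)-c['M'][:3,3]); return (c['cx']+c['fx']*q[0]/-q[2], c['cy']-c['fy']*q[1]/-q[2])
E
python3 - <<'E'
from h import *
for n in ('top','scene'):
    c=save(n,n+'0'); print({k:v for k,v in c.items() if k not in('img','M')}); print(c['M'])
    cv2.imwrite('pics/%s0b.png'%n,cv2.resize(c['img'][:,:,::-1],(800,600),interpolation=cv2.INTER_CUBIC))
c=cam('wrist');print(c['tool_from_camera'],c['fx'],c.keys());print(sense())
E
```

```text
{'fx': 429.4229381196416, 'fy': 429.4229381196416, 'cx': 261.8039618416801, 'cy': 176.7363620163013, 'xyz': array([ 0.33747215, -0.02482054,  1.37202446]), 'orientation': array([ 0.70509309,  0.0552133 , -0.05323561, -0.70495475])}
[[ 4.09547361e-04  9.88238815e-01 -1.52917879e-01  3.37472151e-01]
 [-9.99996070e-01 -1.94111810e-05 -2.80365276e-03 -2.48205406e-02]
 [-2.77364680e-03  1.52918426e-01  9.88234922e-01  1.37202446e+00]
 [ 0.00000000e+00  0.00000000e+00  0.00000000e+00  1.00000000e+00]]
{'fx': 441.3934663918382, 'fy': 441.3934663918382, 'cx': 260.97502741587414, 'cy': 193.58608434995875, 'xyz': array([ 1.05560678, -0.71876366,  0.84872235]), 'orientation': array([0.86920184, 0.38456627, 0.1194684 , 0.28692204])}
[[ 0.80680609 -0.40689929  0.42836538  1.05560678]
 [ 0.59067335  0.53956906 -0.59997518 -0.71876366]
 [ 0.01299677  0.73708765  0.67567217  0.84872235]
 [ 0.          0.          0.          1.        ]]
[[ 9.21257303e-04  9.57941269e-01  2.86962849e-01  7.32885375e-02]
 [ 9.99999210e-01 -6.37114925e-04 -1.08354756e-03 -1.08663332e-03]
 [-8.55146613e-04  2.86963621e
[... 171 characters left out ...]
from_camera', 'M'])
{'time': 0.15, 'joint_pos': array([-1.15771073e+00,  9.17406505e-02,  1.23165053e+00,  1.37985384e-07,
        1.81976547e+00, -5.67161770e-02]), 'joint_vel': array([-0.00019643, -0.00358591, -0.00618879, -0.00105707, -0.00040783,
        0.0001471 ]), 'tau': array([ 1.71981024e-03, -4.59372568e+01, -4.18525958e+01, -1.04058524e-04,
        9.55336582e-03, -1.98745016e-05]), 'ee_pos': array([ 0.2715312 , -0.53480762,  0.23035452]), 'orientation': array([-7.69630950e-04,  9.72537114e-01,  2.32746538e-01, -1.38538534e-04]), 'ft_force': array([ 0.0450341 ,  0.23687512, -0.02700055]), 'moment': array([-0.01510342,  0.00913839, -0.06649493]), 'grip_width': 0.08550988943313434}
```

View pics/top0b.png

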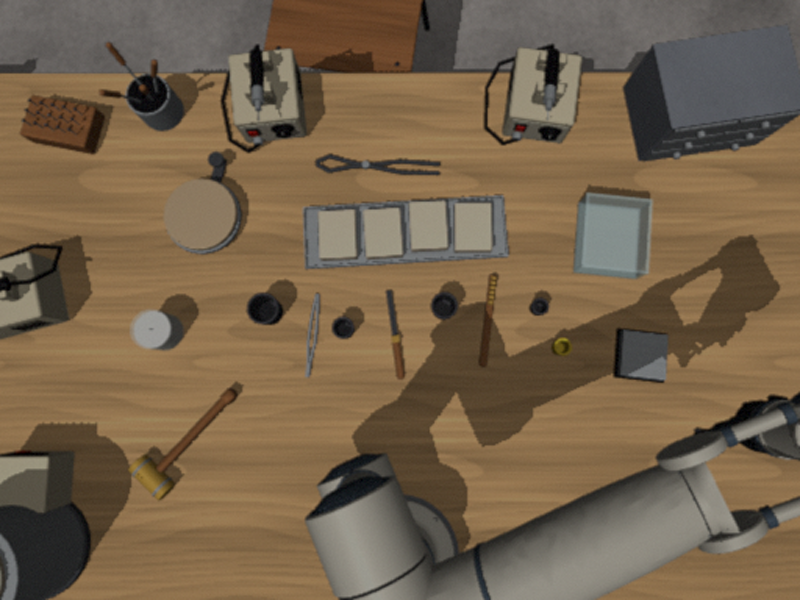

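View pics/scene0b.png

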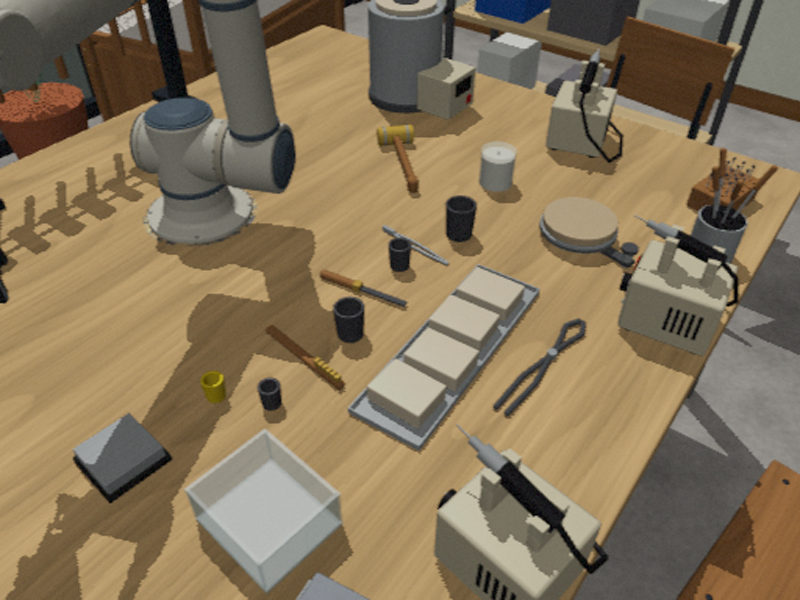

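Top view (800x600): the turntable is at (203,215), which is the +y side, and the glass tank is at (613,233). The bricks are at (337,234), (383,232), (428,225) and (473,226). Candidate cups are (265,308) largest, (444,306) second largest, (343,327) second smallest and (540,306) smallest. Look-alikes are the yellow cup (562,346), the white candle (155,330) and the pen pot (150,95); I reject all three. Next is an enlarged crop.

```bash
python3 - <<'E'
from h import *
i=load('top0')['img'][:,:,::-1]
cv2.imwrite('pics/crop1.png',cv2.resize(i[115:235,150:370],(800,436),interpolation=cv2.INTER_CUBIC))
E
```

```text
(no output)
```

View pics/crop1.png

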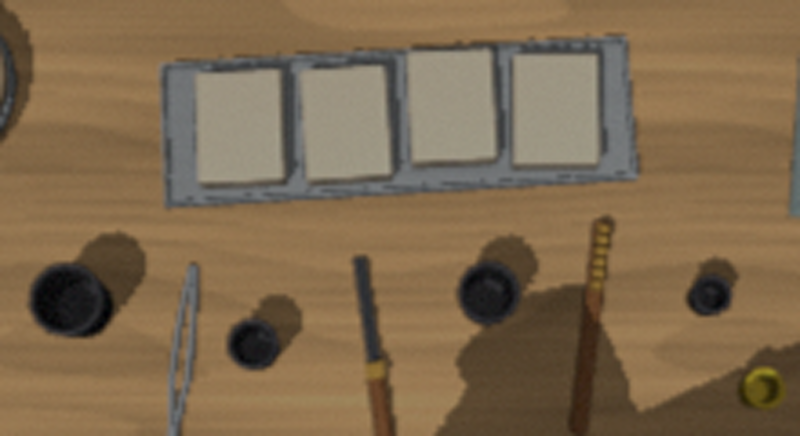

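```bash
python3 - <<'E'
from h import *
np.set_printoptions(precision=4,suppress=True)
c=load('top0'); s=800/220
f=lambda p,z: px(c,150+(p[0]+.5)/s-.5,115+(p[1]+.5)/s-.5,z)
for n,z,l,r,t,b in(('c4',.075,31,103,263,333),('c2',.053,229,276,321,367),('c3',.064,459,517,262,322),('c1',.042,689,730,274,313)):
    print(n,f(((l+r)/2,(t+b)/2),z),'dia',f((l,t),z)[1]-f((r,t),z)[1],f((l,t),z)[0]-f((l,b),z)[0])
for n,q in dict(A=[(196,71),(282,68),(286,182),(199,186)],B=[(301,69),(388,66),(392,178),(307,183)],C=[(407,49),(493,47),(497,161),(412,165)],D=[(512,54),(598,52),(601,165),(513,167)]).items():
    P=np.array([f(p,.036) for p in q]); print(n,P.mean(0),np.linalg.norm(P[0]-P[1]),np.linalg.norm(P[1]-P[2]), np.degrees(np.arctan2(*(P[0]-P[3])[[1,0]])))
P=np.array([f(p,.012) for p in [(163,64),(627,37),(638,178),(168,206)]]);print('tray',P,P.mean(0))
E
```

```text
c4 [0.4772 0.2635 0.075 ] dia 0.060367419122846655 0.05873217331617253
c2 [0.4405 0.1102 0.053 ] dia 0.039820138472474176 0.03888314864030973
c3 [ 0.4835 -0.0886  0.064 ] dia 0.04897265801791845 0.05079005465955155
c1 [ 0.4847 -0.2792  0.042 ] dia 0.035131372997942945 0.03354502206116494
A [0.6322 0.1252 0.036 ] 0.07567629700989408 0.10203711816597391 2.665793060044227
B [0.6346 0.0323 0.036 ] 0.07656962793232551 0.1002465001614022 3.553012850485251
C [ 0.6512 -0.0599  0.036 ] 0.07580802516454714 0.10235038778874633 2.4247592195399674
D [ 0.6476 -0.1507  0.036 ] 0.07575936318923396 0.10130960340453697 -0.06818651704600082
tray [[ 0.6946  0.1985  0.012 ]
 [ 0.7194 -0.2176  0.012 ]
 [ 0.5907 -0.2246  0.012 ]
 [ 0.5656  0.191   0.012 ]] [ 0.6426 -0.0132  0.012 ]
```

arm_command --commands "0 0 0 0 0 -0.125 8.5;0 0 0 0 0 -0.125 8.5;0 0 0 0 0 -0.125 8.5;0 0 0 0 0 -0.125 8.5;0 0 0 0 0 -0.125 8.5;0 0 0 0 0 -0.125 8.5;0 0 0 0 0 -0.125 8.5;0 0 0 0 0 -0.125 8.5" --force 25

```text
time: 0.82
ee_pos: [0.2711, -0.5338, 0.2262]
orientation: [-0.004, 0.74, 0.673, 0.001]
ft_force: [0.3, -1.0, 0.4]
grip_width: 0.0845
```

```bash
cat > go.py <<'E'
# python3 go.py x y z : remaining shift in tool axes (cm) and turn (rad) to tool-down with tool x along +y
import sys
from h import *
s=sense(); M=rot(s['orientation']); p=np.array(s['ee_pos'])
W=np.array([[0,1,0],[1,0,0],[0,0,-1.]]).T
np.set_printoptions(precision=3,suppress=True)
print('t',s['time'],'p',p,'turn',R.from_matrix(M.T@W).as_rotvec(),'w',s['grip_width'],'F',s['ft_force'])
if len(sys.argv)>3: print('shift cm',M.T@(np.array(list(map(float,sys.argv[1:4])))-p)*100)
E
python3 go.py .4847 -.2792 .15; python3 -c "
import cell;print(getattr(cell,'grip_depth',None),[n for n in dir(cell) if n[0]!='_'])"
```

```text
t 0.8167 p [ 0.271 -0.534  0.226] turn [-0.004 -0.008 -0.096] w 0.08447111634896583 F [ 0.331 -1.011  0.432]
shift cm [27.325 18.868  7.747]
0.0187 ['PlanningError', 'grip_depth', 'hand_in', 'read_camera', 'sense']
```

arm_command --commands "3.1 2.6 0.6 0 -0.008 -0.096 8.5;3.2 2.6 0.6 0 0 0 8.5;3.2 2.6 0.6 0 0 0 8.5;3.2 2.6 0.6 0 0 0 8.5;3.2 2.6 0.6 0 0 0 8.5;3.2 2.6 0.6 0 0 0 8.5;3.2 2.6 0.6 0 0 0 8.5;3.2 2.6 0.6 0 0 0 8.5"

```text
time: 1.48
ee_pos: [0.4766, -0.2824, 0.1728]
orientation: [-0.003, 0.708, 0.706, -0.003]
ft_force: [-0.9, 0.4, -0.2]
grip_width: 0.0852
```

arm_command --commands "0 0 0 0 0 0 8.5;0 0 0 0 0 0 8.5"

```text
time: 1.65
ee_pos: [0.4803, -0.2748, 0.1701]
orientation: [-0.005, 0.705, 0.71, -0.002]
ft_force: [-0.0, 0.1, 0.2]
grip_width: 0.0849
```

```bash
python3 go.py .4847 -.2792 .15; python3 - <<'E'
from h import *
c=save('wrist','w1'); print(proj(c,[.4847,-.2792,.042]),c['M'][:3,3])
E
```

```text
t 1.65 p [ 0.48  -0.275  0.17 ] turn [-0.01  -0.004  0.007] w 0.08489566107248166 F [-0.031  0.112  0.198]
shift cm [-0.451  0.458  2.008]
(np.float64(261.63436590762075), np.float64(188.29638938166667)) [ 0.48065208 -0.20114158  0.31421102]
```

View pics/w1.png

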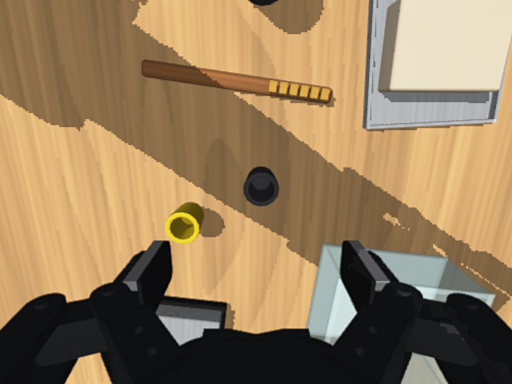

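Wrist view: the smallest cup's rim is at (261,187), where I predicted (261.6,188). The yellow look-alike sits clear at (184,223). Descending.

arm_command --commands "-0.45 0.46 3 -0.01 -0.004 0.007 8;0 0 3 0 0 0 7.5;0 0 3 0 0 0 7.5;0 0 3 0 0 0 7.5;0 0 2 0 0 0 7.5;0 0 0 0 0 0 7.5"

```text
time: 2.2
ee_pos: [0.4826, -0.288, 0.0291]
orientation: [0.005, 0.71, 0.704, 0.0]
ft_force: [-0.3, 0.1, -0.3]
grip_width: 0.0749
```

```bash
python3 go.py .4847 -.2792 .006
```

```text
t 2.2 p [ 0.483 -0.288  0.029] turn [ 0.007  0.006 -0.009] w 0.07488065062342837 F [-0.283  0.051 -0.269]
shift cm [0.896 0.181 2.305]
```

arm_command --commands "0.9 0.2 1.2 0.007 0.006 -0.009 7.5;0 0 0.8 0 0 0 7.5;0 0 0 0 0 0 7.5"

```text
time: 2.45
ee_pos: [0.4838, -0.2815, 0.0094]
orientation: [0.0, 0.709, 0.706, -0.0]
ft_force: [-0.4, -0.9, 0.2]
grip_width: 0.075
```

```bash
python3 go.py .4847 -.2792 .006
```

```text
t 2.45 p [ 0.484 -0.282  0.009] turn [ 0.     0.    -0.004] w 0.07498913259122554 F [-0.358 -0.932  0.15 ]
shift cm [0.234 0.086 0.339]
```

arm_command --commands "0.2 0.1 0.3 0 0 -0.004 5;0 0 0 0 0 0 3;0 0 0 0 0 0 3;0 0 0 0 0 0 3;0 0 0 0 0 0 3;0 0 0 0 0 0 3;0 0 -1 0 0 0 3;0 0 -1.5 0 0 0 3" --force 25

```text
time: 3.12
ee_pos: [0.4858, -0.2799, 0.0345]
orientation: [0.001, 0.707, 0.707, 0.0]
ft_force: [-0.2, 0.1, -1.0]
grip_width: 0.0346
```

```bash
python3 go.py .632 .125 .15
```

```text
t 3.1167 p [ 0.486 -0.28   0.034] turn [0.002 0.002 0.001] w 0.03459540920644193 F [-0.235  0.073 -0.979]
shift cm [ 40.448  14.685 -11.599]
```

arm_command --commands "0 0 -2.5 0 0 0 3;0 0 -3 0 0 0 3;1.5 0.7 -2.5 0 0 0 3;3.5 1.3 0 0 0 0 3;3.5 1.3 0 0 0 0 3;3.5 1.3 0 0 0 0 3;3.5 1.3 0 0 0 0 3;3.5 1.3 0 0 0 0 3"

```text
time: 3.78
ee_pos: [0.5603, -0.0913, 0.1309]
orientation: [0.009, 0.712, 0.703, 0.002]
ft_force: [1.0, -0.1, -0.2]
grip_width: 0.0345
```

```bash
python3 go.py .632 .125 .12
```

```text
t 3.7833 p [ 0.56  -0.091  0.131] turn [ 0.014  0.01  -0.013] w 0.03451737576205416 F [ 1.01  -0.135 -0.175]
shift cm [21.725  6.88   0.985]
```

arm_command --commands "3.5 1.1 0 0.012 0.01 -0.012 3;3.5 1.2 0 0 0 0 3;3.5 1.2 0 0 0 0 3;3.5 1.2 0 0 0 0 3;3.5 1.2 0 0 0 0 3;2.5 0.8 0 0 0 0 3;1 0 0 0 0 0 3;0 0 0 0 0 0 3"

```text
time: 4.45
ee_pos: [0.6311, 0.1377, 0.1399]
orientation: [0.003, 0.704, 0.71, 0.005]
ft_force: [0.3, -0.7, 0.3]
grip_width: 0.0351
```

```bash
python3 go.py .632 .125 .06; python3 - <<'E'
from h import *
save('wrist','w2')
E
```

```text
t 4.45 p [0.631 0.138 0.14 ] turn [ 0.011 -0.003  0.008] w 0.03505761125255453 F [ 0.335 -0.683  0.264]
shift cm [-1.3   -0.002  7.984]
```

View pics/w2.png

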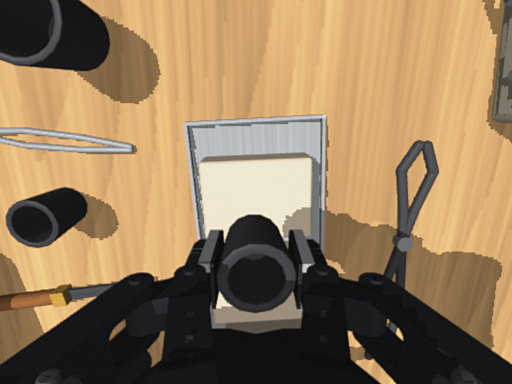

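```bash
python3 - <<'E'
from h import *
np.set_printoptions(precision=4,suppress=True)
c=load('w2.npy'.replace('.npy',''))
print(c['M'][:3,3])
print(px(c,200,162,.036),px(c,311,157,.036)); print('rim',[px(c,257,280,z) for z in(.168,.178)],[px(c,293,280,.172)[0]-px(c,220,280,.172)[0]]); print('c2',px(c,33,223,.053))
E
```

```text
[0.6285 0.2115 0.2839]
[0.5834 0.1636 0.036 ] [0.6797 0.1687 0.036 ]
rim [array([0.6311, 0.1342, 0.168 ]), array([0.6309, 0.1409, 0.178 ])] [np.float64(0.03249027745883071)]
c2 [0.4418 0.1132 0.053 ]
```

arm_command --commands "-1.2 0 1.5 0.01 -0.003 0.008 3;0 0 2.5 0 0 0 3;0 0 2 0 0 0 3;0 0 1.2 0 0 0 3;0 0 0 0 0 0 3;0 0 0 0 0 0 3"

```text
time: 5.0
ee_pos: [0.6306, 0.1109, 0.0644]
orientation: [0.002, 0.711, 0.703, -0.002]
ft_force: [0.3, 0.1, -0.4]
grip_width: 0.0348
```

```bash
python3 go.py .632 .126 .044
```

```text
t 5.0 p [0.631 0.111 0.064] turn [ 0.     0.006 -0.012] w 0.03480398942132876 F [ 0.277  0.063 -0.393]
shift cm [1.527 0.119 2.036]
```

arm_command --commands "1.4 0.1 0.4 0 0.006 -0.012 3;0 0 0.5 0 0 0 3;0 0 0 0 0 0 3;0 0 0 0 0 0 3"

```text
time: 5.33
ee_pos: [0.633, 0.1237, 0.0573]
orientation: [0.001, 0.708, 0.706, 0.002]
ft_force: [-0.4, -0.7, -0.6]
grip_width: 0.0346
```

```bash
python3 go.py .632 .126 .044
```

```text
t 5.3333 p [0.633 0.124 0.057] turn [ 0.003 -0.001 -0.002] w 0.03457320615000908 F [-0.354 -0.705 -0.605]
shift cm [ 0.233 -0.11   1.33 ]
```

arm_command --commands "0.2 -0.1 0.4 0 0 0 3;0 0 0.4 0 0 0 3;0 0 0.2 0 0 0 3;0 0 0 0 0 0 3;0 0 0 0 0 0 3"

```text
time: 5.75
ee_pos: [0.633, 0.1267, 0.0485]
orientation: [0.002, 0.707, 0.707, 0.003]
ft_force: [0.8, -0.4, -1.1]
grip_width: 0.0347
```

arm_command --commands "0 0 0.2 0 0 0 3;0 0 0 0 0 0 3"

```text
time: 5.92
ee_pos: [0.633, 0.1267, 0.0464]
orientation: [0.002, 0.707, 0.707, 0.003]
ft_force: [0.6, 0.3, -0.8]
grip_width: 0.0349
```

arm_command --commands "0 0 0.15 0 0 0 3;0 0 0 0 0 0 3"

```text
time: 6.08
ee_pos: [0.6334, 0.1267, 0.0456]
orientation: [0.002, 0.707, 0.707, 0.003]
ft_force: [-0.8, 0.0, -0.8]
grip_width: 0.0345
```

arm_command --commands "0 0 0.15 0 0 0 3;0 0 0 0 0 0 3"

```text
time: 6.25
ee_pos: [0.6337, 0.1268, 0.0457]
orientation: [0.003, 0.707, 0.707, 0.004]
ft_force: [0.2, 0.5, -1.2]
grip_width: 0.0348
```

arm_command --commands "0 0 0.25 0 0 0 3;0 0 0 0 0 0 3"

```text
time: 6.42
ee_pos: [0.6342, 0.1269, 0.0458]
orientation: [0.003, 0.707, 0.707, 0.005]
ft_force: [0.2, -0.8, -0.3]
grip_width: 0.0347
```

arm_command --commands "0 0 0.2 0 0 0 3;0 0 0 0 0 0 3"

```text
time: 6.58
ee_pos: [0.6348, 0.1271, 0.0455]
orientation: [0.004, 0.707, 0.707, 0.006]
ft_force: [0.5, -0.1, -1.1]
grip_width: 0.0351
```

arm_command --commands "0 0 0 0 0 0 3.8;0 0 0 0 0 0 4.5;0 0 0 0 0 0 6;0 0 0 0 0 0 7;0 0 -1 0 0 0 7;0 0 -2.5 0 0 0 7;0 0 -3 0 0 0 7;0 0 -3 0 0 0 7"

```text
time: 7.25
ee_pos: [0.6284, 0.1259, 0.1308]
orientation: [-0.002, 0.708, 0.707, -0.003]
ft_force: [0.0, -0.2, 0.3]
grip_width: 0.07
```

```bash
python3 go.py .4412 .1117 .15; python3 - <<'E'
from h import *
save('wrist','w3')
E
```

```text
t 7.25 p [0.628 0.126 0.131] turn [-0.008  0.001 -0.001] w 0.06999247711395892 F [ 0.031 -0.204  0.308]
shift cm [ -1.446 -18.734  -1.775]
```

View pics/w3.png

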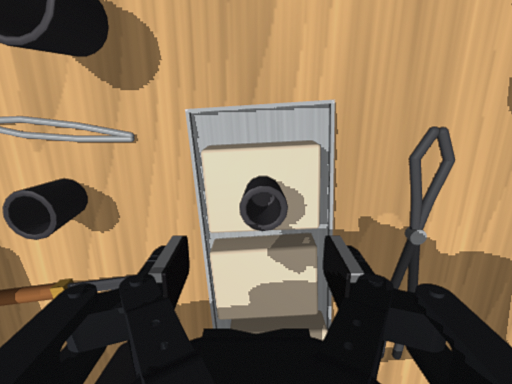

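```bash
python3 - <<'E'
from h import *
np.set_printoptions(precision=4,suppress=True)
c=load('w3')
P=[px(c,u,v,.036) for u,v in((202,150),(322,142),(327,229),(208,236))]
print(np.array(P),np.mean(P,0),'c1',px(c,265,206,.078),'c2',px(c,32,215,.053))
P=[px(c,u,v,.036) for u,v in((210,251),(328,244))];print('B edge',P)
E
```

```text
[[0.583  0.1636 0.036 ]
 [0.6818 0.1702 0.036 ]
 [0.6914 0.0926 0.036 ]
 [0.5842 0.0855 0.036 ]] [0.6351 0.128  0.036 ] c1 [0.6345 0.1295 0.078 ] c2 [0.4427 0.1123 0.053 ]
B edge [array([0.5853, 0.0703, 0.036 ]), array([0.6934, 0.0778, 0.036 ])]
```

arm_command --commands "-0.3 -3.7 0 0 0 0 8;-0.3 -3.7 0 0 0 0 8;-0.3 -3.7 0 0 0 0 8;-0.3 -3.7 0 0 0 0 8;-0.2 -3 0 0 0 0 8;0 -0.8 0 0 0 0 8;0 0 0 0 0 0 8;0 0 0 0 0 0 8"

```text
time: 7.97
ee_pos: [0.4414, 0.1121, 0.1418]
orientation: [0.003, 0.708, 0.706, 0.005]
ft_force: [0.1, 0.4, 1.0]
grip_width: 0.0801
```

```bash
python3 go.py .4418 .1117 .06
```

```text
t 7.9667 p [0.441 0.112 0.142] turn [ 0.011 -0.002 -0.002] w 0.08013221664404498 F [0.146 0.422 0.971]
shift cm [-0.059 -0.049  8.184]
```

arm_command --commands "0 0 0 0.011 -0.002 -0.002 8;0 0 2.5 0 0 0 8;0 0 3 0 0 0 8;0 0 2.5 0 0 0 8;0 0 0.5 0 0 0 8;0 0 0 0 0 0 8;0 0 0 0 0 0 8"

```text
time: 8.55
ee_pos: [0.4488, 0.1124, 0.058]
orientation: [0.001, 0.707, 0.707, 0.001]
ft_force: [-0.1, 0.1, 1.0]
grip_width: 0.08
```

```bash
python3 go.py .4418 .1117 .012
```

```text
t 8.55 p [0.449 0.112 0.058] turn [ 0.003 -0.    -0.   ] w 0.08003688686862624 F [-0.062  0.137  1.001]
shift cm [-0.075 -0.711  4.595]
```

arm_command --commands "0 -0.7 1 0 0 0 8;0 0 2 0 0 0 8;0 0 1.2 0 0 0 8;0 0 0.4 0 0 0 8;0 0 0 0 0 0 8;0 0 0 0 0 0 8"

```text
time: 9.05
ee_pos: [0.4485, 0.1133, 0.0194]
orientation: [0.004, 0.707, 0.707, 0.006]
ft_force: [0.1, 0.4, 0.2]
grip_width: 0.0798
```

```bash
python3 go.py .4418 .1117 .012
```

```text
t 9.05 p [0.448 0.113 0.019] turn [ 0.014 -0.002 -0.001] w 0.07980866733093775 F [0.146 0.372 0.172]
shift cm [-0.161 -0.678  0.733]
```

arm_command --commands "-0.1 -0.5 0.5 0.014 -0.002 0 8;0 0 0.2 0 0 0 8;0 0 0 0 0 0 8"

```text
time: 9.3
ee_pos: [0.4448, 0.1125, 0.0147]
orientation: [0.001, 0.707, 0.707, 0.001]
ft_force: [-0.1, 0.6, -0.1]
grip_width: 0.0803
```

```bash
python3 go.py .4418 .1117 .012
```

```text
t 9.3 p [0.445 0.112 0.015] turn [ 0.003 -0.001 -0.001] w 0.08034826778047097 F [-0.063  0.558 -0.146]
shift cm [-0.077 -0.301  0.266]
```

arm_command --commands "0 -0.3 0.3 0 0 0 7;0 0 0 0 0 0 5;0 0 0 0 0 0 3.8;0 0 0 0 0 0 3.8;0 0 0 0 0 0 3.8;0 0 0 0 0 0 3.8;0 0 -1 0 0 0 3.8;0 0 -2 0 0 0 3.8"

```text
time: 9.97
ee_pos: [0.4388, 0.112, 0.0389]
orientation: [-0.001, 0.707, 0.707, -0.002]
ft_force: [0.6, -0.3, -0.6]
grip_width: 0.0432
```

arm_command --commands "0 0 -3 0 0 0 3.8;0 0 -3 0 0 0 3.8;0 0 -3 0 0 0 3.8;0 0 -1 0 0 0 3.8;0 0 0 0 0 0 3.8"

```text
time: 10.38
ee_pos: [0.4391, 0.112, 0.1483]
orientation: [-0.001, 0.707, 0.707, -0.001]
ft_force: [-0.3, -1.0, -1.0]
grip_width: 0.0434
```

```bash
python3 go.py .6365 .033 .13
```

```text
t 10.3833 p [0.439 0.112 0.148] turn [-0.002  0.    -0.001] w 0.04335057657951801 F [-0.266 -0.973 -0.992]
shift cm [-7.886 19.748  1.798]
```

arm_command --commands "-1.3 3.2 0 0 0 0 3.8;-1.3 3.3 0 0 0 0 3.8;-1.3 3.3 0 0 0 0 3.8;-1.3 3.3 0 0 0 0 3.8;-1.3 3.3 0 0 0 0 3.8;-1.2 2.8 0 0 0 0 3.8;0 0.3 0 0 0 0 3.8;0 0 0 0 0 0 3.8"

```text
time: 11.05
ee_pos: [0.6392, 0.032, 0.1359]
orientation: [-0.005, 0.706, 0.708, -0.004]
ft_force: [-0.2, -0.2, -0.8]
grip_width: 0.0435
```

```bash
python3 go.py .636 .033 .07; python3 - <<'E'
from h import *
save('wrist','w4')
E
```

```text
t 11.05 p [0.639 0.032 0.136] turn [-0.012 -0.001  0.002] w 0.04348371177427951 F [-0.2   -0.21  -0.844]
shift cm [ 0.087 -0.24   6.592]
```

View pics/w4.png

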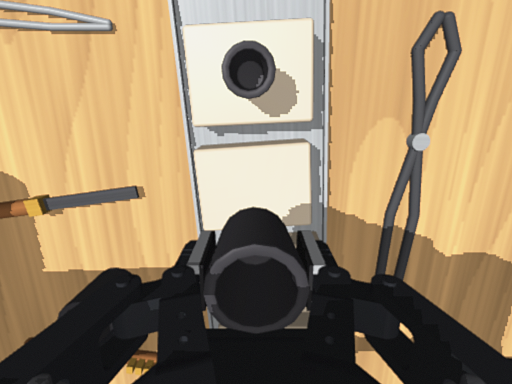

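```bash
python3 - <<'E'
from h import *
np.set_printoptions(precision=4,suppress=True)
c=load('w4')
P=[px(c,u,v,.036) for u,v in((183,26),(313,19),(314,118),(192,126))]
print('A',np.mean(P,0),'c1',px(c,248,68,.078))
a,b=px(c,194,149,.036),px(c,311,141,.036);d=(b-a)/np.linalg.norm(b-a);print('B',a,b,(a+b)/2+.038*np.array([d[1],-d[0],0]),np.linalg.norm(b-a))
E
```

```text
A [0.6332 0.1285 0.036 ] c1 [0.633  0.1286 0.078 ]
B [0.5854 0.0697 0.036 ] [0.6839 0.0769 0.036 ] [0.6374 0.0354 0.036 ] 0.09869733974927164
```

arm_command --commands "0.1 -0.2 1.5 -0.012 0 0.002 3.8;0 0 2 0 0 0 3.8;0 0 1.2 0 0 0 3.8;0 0 0.5 0 0 0 3.8;0 0 0 0 0 0 3.8;0 0 0 0 0 0 3.8"

```text
time: 11.6
ee_pos: [0.6309, 0.0359, 0.0802]
orientation: [-0.002, 0.706, 0.708, -0.001]
ft_force: [-0.5, 0.4, -0.9]
grip_width: 0.0435
```

```bash
python3 go.py .636 .033 .06
```

```text
t 11.6 p [0.631 0.036 0.08 ] turn [-0.004 -0.002  0.003] w 0.04354926173089618 F [-0.516  0.376 -0.941]
shift cm [-0.299  0.52   2.014]
```

arm_command --commands "-0.2 0.5 0.8 0 0 0.003 3.8;0 0 0.8 0 0 0 3.8;0 0 0.6 0 0 0 3.8;0 0 0 0 0 0 3.8;0 0 0 0 0 0 3.8"

```text
time: 12.02
ee_pos: [0.6377, 0.0342, 0.0596]
orientation: [-0.0, 0.707, 0.707, 0.001]
ft_force: [-1.2, 0.3, -1.0]
grip_width: 0.0429
```

```bash
python3 go.py .636 .034 .05
```

```text
t 12.0167 p [0.638 0.034 0.06 ] turn [ 0.001 -0.002  0.   ] w 0.04291774542029884 F [-1.231  0.29  -0.975]
shift cm [-0.023 -0.17   0.955]
```

arm_command --commands "0 -0.1 0.5 0 0 0 3.8;0 0 0.15 0 0 0 3.8;0 0 0 0 0 0 3.8"

```text
time: 12.27
ee_pos: [0.6369, 0.0341, 0.0528]
orientation: [0.0, 0.707, 0.707, 0.001]
ft_force: [-0.4, -0.7, 0.5]
grip_width: 0.0432
```

arm_command --commands "0 0 0.2 0 0 0 3.8;0 0 0 0 0 0 3.8"

```text
time: 12.43
ee_pos: [0.6369, 0.0341, 0.0508]
orientation: [0.0, 0.707, 0.707, 0.001]
ft_force: [0.0, 1.1, -1.1]
grip_width: 0.0436
```

arm_command --commands "0 0 0.2 0 0 0 3.8;0 0 0 0 0 0 3.8"

```text
time: 12.6
ee_pos: [0.6371, 0.0341, 0.0488]
orientation: [0.0, 0.707, 0.707, 0.002]
ft_force: [-0.3, 0.3, -1.3]
grip_width: 0.0433
```

arm_command --commands "0 0 0.2 0 0 0 3.8;0 0 0 0 0 0 3.8"

```text
time: 12.77
ee_pos: [0.6377, 0.0342, 0.0489]
orientation: [0.001, 0.707, 0.707, 0.002]
ft_force: [0.4, -0.0, -0.3]
grip_width: 0.0432
```

arm_command --commands "0 0 0 0 0 0 4.6;0 0 0 0 0 0 5.2;0 0 0 0 0 0 6.5;0 0 0 0 0 0 8;0 0 -1 0 0 0 8;0 0 -2.5 0 0 0 8;0 0 -3 0 0 0 8;0 0 -3 0 0 0 8"

```text
time: 13.43
ee_pos: [0.633, 0.034, 0.1381]
orientation: [-0.005, 0.707, 0.707, -0.004]
ft_force: [0.5, 0.1, -0.3]
grip_width: 0.0801
```

```bash
python3 go.py .4835 -.0886 .13
```

```text
t 13.4333 p [0.633 0.034 0.138] turn [-0.012 -0.002 -0.   ] w 0.08005673001912417 F [ 0.467  0.103 -0.344]
shift cm [-12.26  -14.937   0.969]
```

arm_command --commands "-2.5 -3 0 -0.012 0 0 8.5;-2.5 -3 0 0 0 0 8.5;-2.5 -3 0 0 0 0 8.5;-2.5 -3 0 0 0 0 8.5;-2 -2.4 0 0 0 0 8.5;-0.2 -0.5 0 0 0 0 8.5;0 0 0 0 0 0 8.5;0 0 0 0 0 0 8.5"

```text
time: 14.1
ee_pos: [0.4855, -0.0921, 0.1528]
orientation: [0.009, 0.706, 0.708, 0.008]
ft_force: [0.9, 0.5, 0.3]
grip_width: 0.0848
```

```bash
python3 go.py .4835 -.0886 .07; python3 - <<'E'
from h import *
np.set_printoptions(precision=4,suppress=True)
c=save('wrist','w5'); print(proj(c,[.4835,-.0886,.064]))
E
```

```text
t 14.1 p [ 0.485 -0.092  0.153] turn [0.024 0.001 0.002] w 0.084757382083178 F [0.928 0.537 0.323]
shift cm [ 0.359 -0.396  8.274]
(np.float64(251.0565107768584), np.float64(191.60132663620135))
```

View pics/w5.png

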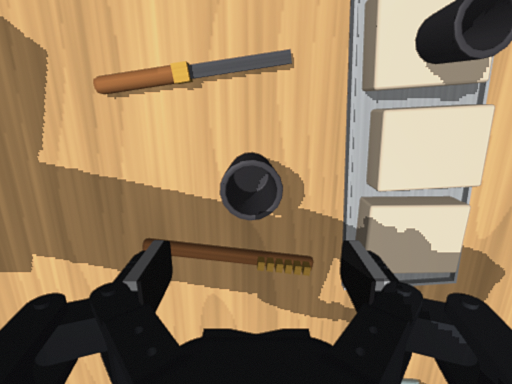

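arm_command --commands "0.4 -0.2 0 0.024 0 0.002 8.5;0 0 2 0 0 0 8.5;0 0 2.5 0 0 0 8.5;0 0 2.5 0 0 0 8.5;0 0 0.8 0 0 0 8.5;0 0 0 0 0 0 8.5;0 0 0 0 0 0 8.5"

```text
time: 14.73
ee_pos: [0.4892, -0.0813, 0.074]
orientation: [-0.002, 0.704, 0.71, -0.001]
ft_force: [-0.4, -0.3, 0.2]
grip_width: 0.0851
```

```bash
python3 go.py .4835 -.087 .02; python3 - <<'E'
from h import *
np.set_printoptions(precision=4,suppress=True)
c=load('w5')
print('C',np.mean([px(c,u,v,.036) for u,v in((383,105),(494,105),(480,187),(377,190))],0),'c2',px(c,487,22,.089),'c3',px(c,251,189,.064))
E
```

```text
t 14.7333 p [ 0.489 -0.081  0.074] turn [-0.004 -0.     0.009] w 0.08509437399776013 F [-0.386 -0.265  0.198]
shift cm [-0.571 -0.551  5.398]
C [ 0.651  -0.0566  0.036 ] c2 [0.6367 0.0335 0.089 ] c3 [ 0.4835 -0.0863  0.064 ]
```

arm_command --commands "-0.5 -0.5 0 0 0 0.009 8.5;0 0 1.5 0 0 0 8.5;0 0 2 0 0 0 8.5;0 0 1.2 0 0 0 8.5;0 0 0 0 0 0 8.5;0 0 0 0 0 0 8.5"

```text
time: 15.23
ee_pos: [0.4882, -0.0878, 0.0344]
orientation: [0.003, 0.707, 0.707, 0.001]
ft_force: [-0.7, -0.3, 0.5]
grip_width: 0.0853
```

```bash
python3 go.py .4835 -.0865 .02
```

```text
t 15.2333 p [ 0.488 -0.088  0.034] turn [ 0.006  0.003 -0.   ] w 0.08529409623862477 F [-0.749 -0.344  0.547]
shift cm [ 0.13  -0.482  1.433]
```

arm_command --commands "0.1 -0.5 0.4 0.006 0.002 0 8.5;0 0 0.8 0 0 0 8.5;0 0 0.3 0 0 0 8.5;0 0 0 0 0 0 8.5"

```text
time: 15.57
ee_pos: [0.4845, -0.0874, 0.022]
orientation: [0.002, 0.707, 0.707, 0.001]
ft_force: [-0.4, 0.4, -0.1]
grip_width: 0.0847
```

```bash
python3 go.py .4835 -.0865 .02
```

```text
t 15.5667 p [ 0.485 -0.087  0.022] turn [ 0.004  0.002 -0.001] w 0.08473638516854265 F [-0.416  0.367 -0.081]
shift cm [ 0.095 -0.105  0.203]
```

arm_command --commands "0 -0.1 0.2 0 0 0 7.5;0 0 0 0 0 0 6;0 0 0 0 0 0 4.6;0 0 0 0 0 0 4.6;0 0 0 0 0 0 4.6;0 0 0 0 0 0 4.6;0 0 -1 0 0 0 4.6;0 0 -2 0 0 0 4.6" --force 30

```text
time: 16.23
ee_pos: [0.4807, -0.0867, 0.0468]
orientation: [-0.001, 0.707, 0.707, -0.001]
ft_force: [0.2, -0.8, -0.5]
grip_width: 0.0528
```

arm_command --commands "0 0 -3 0 0 0 4.6;0 0 -3 0 0 0 4.6;0 0 -2.5 0 0 0 4.6;0 0 -1 0 0 0 4.6;0 0 0 0 0 0 4.6"

```text
time: 16.65
ee_pos: [0.4807, -0.0865, 0.1505]
orientation: [-0.0, 0.707, 0.707, -0.001]
ft_force: [0.9, 0.1, -1.1]
grip_width: 0.0529
```

```bash
python3 go.py .651 -.058 .14
```

```text
t 16.65 p [ 0.481 -0.087  0.15 ] turn [-0.002  0.001 -0.001] w 0.05292053730329661 F [ 0.883  0.129 -1.086]
shift cm [ 2.863 17.03   1.015]
```

arm_command --commands "0.5 3.3 0 0 0 0 4.6;0.5 3.3 0 0 0 0 4.6;0.5 3.3 0 0 0 0 4.6;0.5 3.3 0 0 0 0 4.6;0.5 2.6 0 0 0 0 4.6;0.2 1 0 0 0 0 4.6;0 0 0 0 0 0 4.6;0 0 0 0 0 0 4.6"

```text
time: 17.32
ee_pos: [0.6514, -0.0579, 0.1362]
orientation: [-0.006, 0.708, 0.706, -0.005]
ft_force: [-0.6, 0.2, -1.5]
grip_width: 0.0529
```

```bash
python3 go.py .651 -.058 .09
```

```text
t 17.3167 p [ 0.651 -0.058  0.136] turn [-0.016 -0.001 -0.002] w 0.05289038804510891 F [-0.61   0.241 -1.467]
shift cm [-0.014  0.037  4.617]
```

arm_command --commands "0 0 0 -0.016 0 -0.002 4.6;0 0 1.5 0 0 0 4.6;0 0 2 0 0 0 4.6;0 0 1.5 0 0 0 4.6;0 0 0.5 0 0 0 4.6;0 0 0 0 0 0 4.6;0 0 0 0 0 0 4.6"

```text
time: 17.9
ee_pos: [0.6451, -0.0594, 0.0779]
orientation: [0.0, 0.708, 0.706, 0.0]
ft_force: [-0.4, 0.5, -1.5]
grip_width: 0.0527
```

```bash
python3 go.py .651 -.058 .06; python3 - <<'E'
from h import *
save('wrist','w6')
E
```

```text
t 17.9 p [ 0.645 -0.059  0.078] turn [ 0.001 -0.001 -0.002] w 0.05273475869596263 F [-0.355  0.505 -1.477]
shift cm [0.144 0.59  1.788]
```

View pics/w6.png

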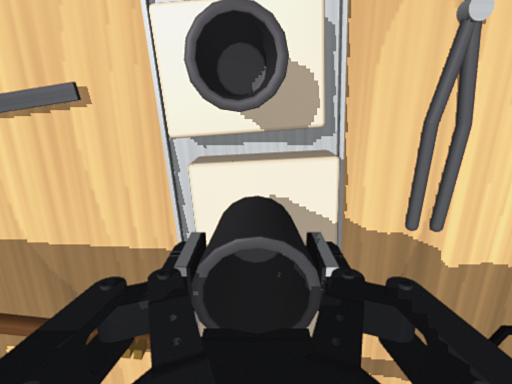

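```bash
python3 - <<'E'
from h import *
np.set_printoptions(precision=4,suppress=True)
c=load('w6')
a,b=px(c,190,164,.036),px(c,338,157,.036);d=(b-a)/np.linalg.norm(b-a);print('C',a,b,(a+b)/2+.038*np.array([d[1],-d[0],0]),np.linalg.norm(b-a))
E
```

```text
C [ 0.602  -0.0227  0.036 ] [ 0.6983 -0.0182  0.036 ] [ 0.6519 -0.0584  0.036 ] 0.09639509273761464
```

arm_command --commands "0.1 0.6 0 0 0 -0.002 4.6;0 0 0.6 0 0 0 4.6;0 0 0.6 0 0 0 4.6;0 0 0 0 0 0 4.6;0 0 0 0 0 0 4.6"

```text
time: 18.37
ee_pos: [0.654, -0.0588, 0.0699]
orientation: [0.003, 0.707, 0.707, 0.003]
ft_force: [-0.9, -0.7, 0.2]
grip_width: 0.0527
```

arm_command --commands "0 -0.2 0.5 0.006 0 0 4.6;0 0 0.4 0 0 0 4.6;0 0 0 0 0 0 4.6"

```text
time: 18.62
ee_pos: [0.652, -0.0588, 0.0602]
orientation: [0.001, 0.707, 0.707, 0.001]
ft_force: [-1.2, 0.4, -1.5]
grip_width: 0.053
```

arm_command --commands "0 0 0.2 0 0 0 4.6;0 0 0 0 0 0 4.6"

```text
time: 18.78
ee_pos: [0.6517, -0.0587, 0.0574]
orientation: [0.001, 0.707, 0.707, 0.0]
ft_force: [-0.9, 0.1, -3.4]
grip_width: 0.0526
```

arm_command --commands "0 0 0.2 0 0 0 4.6;0 0 0 0 0 0 4.6"

```text
time: 18.95
ee_pos: [0.6522, -0.0587, 0.0573]
orientation: [0.001, 0.707, 0.707, 0.001]
ft_force: [0.2, -0.5, -1.1]
grip_width: 0.0527
```

arm_command --commands "0 0 0.2 0 0 0 4.6;0 0 0 0 0 0 4.6"

```text
time: 19.12
ee_pos: [0.653, -0.0587, 0.0571]
orientation: [0.002, 0.707, 0.707, 0.002]
ft_force: [-0.2, 0.3, -1.4]
grip_width: 0.0527
```

arm_command --commands "0 0 0 0 0 0 5.6;0 0 0 0 0 0 6.2;0 0 0 0 0 0 7.5;0 0 0 0 0 0 8.5;0 0 -1 0 0 0 8.5;0 0 -2.5 0 0 0 8.5;0 0 -3 0 0 0 8.5;0 0 -3 0 0 0 8.5"

```text
time: 19.78
ee_pos: [0.6483, -0.0581, 0.1455]
orientation: [-0.005, 0.707, 0.707, -0.003]
ft_force: [0.6, 0.0, 0.7]
grip_width: 0.0848
```

```bash
python3 go.py .4772 .2635 .15
```

```text
t 19.7833 p [ 0.648 -0.058  0.145] turn [-0.011 -0.001  0.   ] w 0.08476971954515394 F [0.623 0.015 0.713]
shift cm [ 32.174 -17.096  -0.212]
```

arm_command --commands "2.5 -2 -0.5 -0.011 0 0 8.5;3.4 -1.8 -0.5 0 0 0 8.5;3.4 -1.8 0 0 0 0 8.5;3.4 -1.8 0 0 0 0 8.5;3.4 -1.8 0 0 0 0 8.5;3.4 -1.8 0 0 0 0 8.5;3.4 -1.8 0 0 0 0 8.5;3.4 -1.8 0 0 0 0 8.5"

```text
time: 20.45
ee_pos: [0.505, 0.2068, 0.1714]
orientation: [0.009, 0.712, 0.702, 0.008]
ft_force: [0.8, 0.1, -0.6]
grip_width: 0.0847
```

```bash
python3 go.py .4772 .2635 .15
```

```text
t 20.45 p [0.505 0.207 0.171] turn [ 0.024  0.    -0.014] w 0.08468663399579189 F [ 0.776  0.097 -0.574]
shift cm [ 5.63  -2.905  2.069]
```

arm_command --commands "3.2 -1.5 1 0.022 0 -0.013 8.5;1.9 -1.2 0 0 0 0 8.5;0.2 0 0 0 0 0 8.5;0 0 0 0 0 0 8.5;0 0 0 0 0 0 8.5"

```text
time: 20.87
ee_pos: [0.4732, 0.2694, 0.1662]
orientation: [0.001, 0.703, 0.711, 0.004]
ft_force: [-0.1, -0.9, 0.2]
grip_width: 0.0847
```

```bash
python3 go.py .4772 .2635 .1; python3 - <<'E'
from h import *
np.set_printoptions(precision=4,suppress=True)
c=save('wrist','w7'); print(proj(c,[.4772,.2635,.075]))
E
```

```text
t 20.8667 p [0.473 0.269 0.166] turn [ 0.007 -0.004  0.01 ] w 0.08468446518673718 F [-0.13  -0.917  0.176]
shift cm [-0.62   0.346  6.615]
(np.float64(259.7722858326176), np.float64(201.82337445219807))
```

View pics/w7.png

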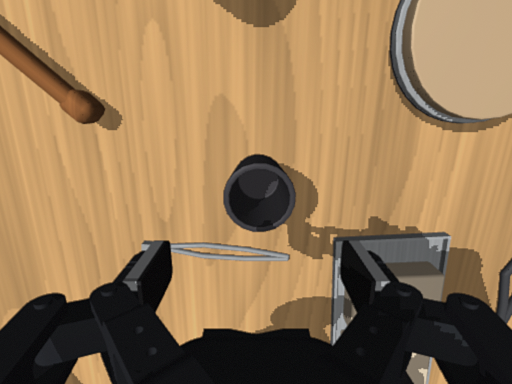

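arm_command --commands "-0.2 0.35 0 0.007 -0.004 0.01 8.54;0 0 2 0 0 0 8.54;0 0 2.5 0 0 0 8.54;0 0 1.5 0 0 0 8.54;0 0 0 0 0 0 8.54;0 0 0 0 0 0 8.54"

```text
time: 21.42
ee_pos: [0.4838, 0.2598, 0.1075]
orientation: [0.002, 0.712, 0.702, 0.001]
ft_force: [-0.2, 0.1, 0.4]
grip_width: 0.0855
```

```bash
python3 go.py .477 .267 .028;python3 - <<'E'
from h import *
c=load('w7'); print(px(c,259.5,196.5,.075))
E
```

```text
t 21.4167 p [0.484 0.26  0.107] turn [ 0.004  0.001 -0.015] w 0.08547429311004952 F [-0.151  0.089  0.421]
shift cm [ 0.716 -0.721  7.942]
[0.47689501 0.26829612 0.075     ]
```

arm_command --commands "0.7 -0.7 0 0.004 0 -0.014 8.54;0 0 0.8 0 0 0 8.54;0 0 1 0 0 0 8.54;0 0 0.8 0 0 0 8.54;0 0 0 0 0 0 8.54;0 0 0 0 0 0 8.54"

```text
time: 21.92
ee_pos: [0.4789, 0.2668, 0.0831]
orientation: [0.001, 0.708, 0.706, 0.002]
ft_force: [1.3, 0.1, -0.1]
grip_width: 0.0854
```

```bash
python3 go.py .477 .268 .028
```

```text
t 21.9167 p [0.479 0.267 0.083] turn [ 0.005 -0.001 -0.003] w 0.08543593410962547 F [ 1.315  0.108 -0.075]
shift cm [ 0.114 -0.215  5.507]
```

arm_command --commands "0.1 -0.3 0.5 0.005 0 -0.003 8.54;0 0 0.8 0 0 0 8.54;0 0 0.8 0 0 0 8.54;0 0 0.5 0 0 0 8.54;0 0 0 0 0 0 8.54;0 0 0 0 0 0 8.54"

```text
time: 22.42
ee_pos: [0.4753, 0.2681, 0.0541]
orientation: [-0.001, 0.707, 0.708, -0.0]
ft_force: [-0.8, -0.8, 1.1]
grip_width: 0.0853
```

```bash
python3 go.py .477 .268 .028
```

```text
t 22.4167 p [0.475 0.268 0.054] turn [-0.001 -0.001  0.001] w 0.08534796728036284 F [-0.782 -0.833  1.07 ]
shift cm [-0.013  0.172  2.613]
```

arm_command --commands "0 0.1 0.5 0 0 0 8.54;0 0 0.8 0 0 0 8.54;0 0 0.8 0 0 0 8.54;0 0 0.3 0 0 0 8.54;0 0 0 0 0 0 8.54;0 0 0 0 0 0 8.54"

```text
time: 22.92
ee_pos: [0.4764, 0.268, 0.0274]
orientation: [-0.001, 0.707, 0.708, -0.0]
ft_force: [0.4, 0.7, -0.2]
grip_width: 0.0854
```

```bash
python3 go.py .477 .268 .028
```

```text
t 22.9167 p [0.476 0.268 0.027] turn [-0.001 -0.001  0.001] w 0.08536423851507309 F [ 0.391  0.658 -0.224]
shift cm [-0.004  0.057 -0.062]
```

arm_command --commands "0 0 0 0 0 0 7;0 0 0 0 0 0 6;0 0 0 0 0 0 5.4;0 0 0 0 0 0 5.4;0 0 0 0 0 0 5.4;0 0 0 0 0 0 5.4;0 0 -1 0 0 0 5.4;0 0 -2 0 0 0 5.4" --force 35

```text
time: 23.58
ee_pos: [0.4738, 0.2667, 0.0538]
orientation: [-0.002, 0.707, 0.707, -0.004]
ft_force: [-0.2, 0.2, -2.1]
grip_width: 0.061
```

arm_command --commands "0 0 -3 0 0 0 5.4;0 0 -3 0 0 0 5.4;0 0 -3 0 0 0 5.4;0 0 -3 0 0 0 5.4;0 0 -1 0 0 0 5.4;0 0 0 0 0 0 5.4"

```text
time: 24.08
ee_pos: [0.4742, 0.2667, 0.1944]
orientation: [-0.002, 0.707, 0.708, -0.004]
ft_force: [0.3, 0.4, -2.6]
grip_width: 0.0609
```

```bash
python3 go.py .6476 -.150 .19
```

```text
t 24.0833 p [0.474 0.267 0.194] turn [-0.008  0.002  0.001] w 0.060923530277334284 F [ 0.324  0.41  -2.625]
shift cm [-41.695  17.292   0.395]
```

arm_command --commands "-2.5 1 0 0 0 0 5.4;-3.5 1.5 0 0 0 0 5.4;-3.5 1.5 0 0 0 0 5.4;-3.5 1.5 0 0 0 0 5.4;-3.5 1.5 0 0 0 0 5.4;-3.5 1.5 0 0 0 0 5.4;-3.5 1.5 0 0 0 0 5.4;-3 1 0 0 0 0 5.4"

```text
time: 24.75
ee_pos: [0.5847, -0.0011, 0.1802]
orientation: [-0.008, 0.701, 0.713, -0.007]
ft_force: [0.9, 1.0, -1.6]
grip_width: 0.0611
```

```bash
python3 go.py .6476 -.150 .18
```

```text
t 24.75 p [ 0.585 -0.001  0.18 ] turn [-0.021 -0.001  0.016] w 0.061089544503776294 F [ 0.903  1.04  -1.623]
shift cm [-14.986   6.054  -0.132]
```

arm_command --commands "-3 1.2 0 -0.02 0 0.015 5.4;-3.3 1.4 0 0 0 0 5.4;-3.3 1.4 0 0 0 0 5.4;-2.8 1.2 0 0 0 0 5.4;-1.2 0.4 0 0 0 0 5.4;0 0 0 0 0 0 5.4;0 0 0 0 0 0 5.4;0 0 0 0 0 0 5.4"

```text
time: 25.42
ee_pos: [0.6379, -0.15, 0.1582]
orientation: [-0.011, 0.71, 0.704, -0.007]
ft_force: [0.5, 0.9, -2.1]
grip_width: 0.0612
```

```bash
python3 go.py .6476 -.150 .09; python3 - <<'E'
from h import *
save('wrist','w8')
E
```

```text
t 25.4167 p [ 0.638 -0.15   0.158] turn [-0.026 -0.006 -0.009] w 0.06117939981811747 F [ 0.528  0.918 -2.109]
shift cm [-0.03   1.149  6.792]
```

View pics/w8.png

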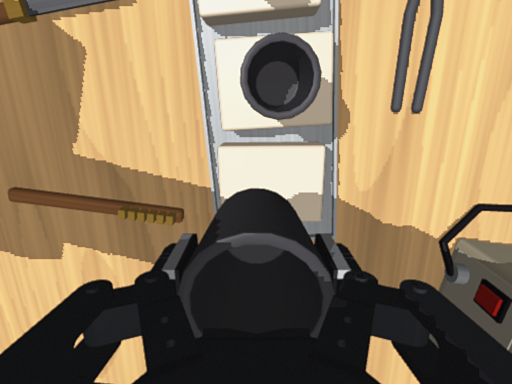

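```bash
python3 - <<'E'
from h import *
np.set_printoptions(precision=4,suppress=True)
c=load('w8')
a,b=px(c,218,147,.036),px(c,324,147,.036);d=(b-a)/np.linalg.norm(b-a);print('D',a,b,(a+b)/2+.038*np.array([d[1],-d[0],0]),np.linalg.norm(b-a))
print('C',np.mean([px(c,u,v,.036) for u,v in((216,38),(332,34),(333,123),(222,132))],0),'c3',px(c,280,75,.1))
E
```

```text
D [ 0.5999 -0.1128  0.036 ] [ 0.6973 -0.1133  0.036 ] [ 0.6484 -0.1511  0.036 ] 0.09735461826487112
C [ 0.6522 -0.0584  0.036 ] c3 [ 0.6527 -0.0575  0.1   ]
```

arm_command --commands "0 1.0 0 -0.026 -0.005 -0.009 5.4;0 0 0.8 0 0 0 5.4;0 0 1.5 0 0 0 5.4;0 0 1.5 0 0 0 5.4;0 0 0.8 0 0 0 5.4;0 0 0 0 0 0 5.4;0 0 0 0 0 0 5.4"

```text
time: 26.05
ee_pos: [0.6463, -0.1392, 0.1108]
orientation: [-0.001, 0.703, 0.711, 0.001]
ft_force: [0.3, 0.8, -2.4]
grip_width: 0.0614
```

```bash
python3 go.py .6476 -.150 .07
```

```text
t 26.05 p [ 0.646 -0.139  0.111] turn [-0.    -0.003  0.012] w 0.06136733508036923 F [ 0.291  0.752 -2.411]
shift cm [-1.095  0.121  4.073]
```

arm_command --commands "-1 0.1 0 0 -0.003 0.012 5.4;0 0 0.8 0 0 0 5.4;0 0 1 0 0 0 5.4;0 0 0.8 0 0 0 5.4;0 0 0 0 0 0 5.4;0 0 0 0 0 0 5.4"

```text
time: 26.55
ee_pos: [0.6483, -0.1502, 0.0849]
orientation: [0.001, 0.708, 0.707, 0.001]
ft_force: [-0.1, -1.3, -1.6]
grip_width: 0.061
```

```bash
python3 go.py .648 -.150 .07
```

```text
t 26.55 p [ 0.648 -0.15   0.085] turn [ 0.003  0.001 -0.001] w 0.06098864759121915 F [-0.117 -1.312 -1.575]
shift cm [ 0.024 -0.031  1.486]
```

arm_command --commands "0 0 0.5 0 0 0 5.4;0 0 0.5 0 0 0 5.4;0 0 0.4 0 0 0 5.4;0 0 0 0 0 0 5.4"

```text
time: 26.88
ee_pos: [0.6483, -0.1503, 0.0695]
orientation: [0.001, 0.708, 0.707, 0.001]
ft_force: [0.2, -0.3, -1.7]
grip_width: 0.061
```

arm_command --commands "0 0 0.2 0 0 0 5.4;0 0 0 0 0 0 5.4"

```text
time: 27.05
ee_pos: [0.6482, -0.1502, 0.067]
orientation: [0.001, 0.708, 0.707, 0.001]
ft_force: [-0.5, 0.1, -2.7]
grip_width: 0.0611
```

arm_command --commands "0 0 0.2 0 0 0 5.4;0 0 0 0 0 0 5.4"

```text
time: 27.22
ee_pos: [0.6484, -0.1502, 0.0651]
orientation: [0.001, 0.708, 0.707, 0.001]
ft_force: [0.2, -0.5, -2.3]
grip_width: 0.0608
```

arm_command --commands "0 0 0.2 0 0 0 5.4;0 0 0 0 0 0 5.4"

```text
time: 27.38
ee_pos: [0.6492, -0.1505, 0.0645]
orientation: [0.003, 0.708, 0.707, 0.001]
ft_force: [0.5, 0.6, -1.2]
grip_width: 0.0613
```

Contact at about z = .0645, as expected. Releasing.

arm_command --commands "0 0 0.1 0 0 0 5.4;0 0 0 0 0 0 6.4;0 0 0 0 0 0 7;0 0 0 0 0 0 8;0 0 0 0 0 0 8.54;0 0 0 0 0 0 8.54;0 0 -0.6 0 0 0 8.54;0 0 -1 0 0 0 8.54"

```text
time: 28.05
ee_pos: [0.6487, -0.1502, 0.0793]
orientation: [0.002, 0.708, 0.707, 0.001]
ft_force: [0.1, 0.6, 0.1]
grip_width: 0.0851
```

```bash
python3 go.py .648 -.1505 .2
```

```text
t 28.05 p [ 0.649 -0.15   0.079] turn [ 0.004  0.001 -0.001] w 0.0850692995353591 F [0.106 0.645 0.081]
shift cm [ -0.043  -0.02  -12.068]
```

arm_command --commands "0 0 -1 0 0 0 8.54;0 0 -1.5 0 0 0 8.54;0 0 -2 0 0 0 8.54;0 0 -3 0 0 0 8.54;0 0 -3 0 0 0 8.54;0 0 -3 0 0 0 8.54;-2 -3 0 0 0 0 8.54;-2 -3 0 0 0 0 8.54"

```text
time: 28.72
ee_pos: [0.5914, -0.1873, 0.2297]
orientation: [0.005, 0.705, 0.709, 0.004]
ft_force: [-1.3, -0.6, -0.2]
grip_width: 0.0853
```

arm_command --commands "-3 -2.5 0 0 0 0 8.54;-3 -2.5 0 0 0 0 8.54;-3 -2.5 0 0 0 0 8.54;-3 -2.5 0 0 0 0 8.54;-3 -2.5 0 0 0 0 8.54;0 0 0 0 0 0 8.54;0 0 0 0 0 0 8.54;0 0 0 0 0 0 8.54"

```text
time: 29.38
ee_pos: [0.458, -0.3475, 0.2455]
orientation: [0.016, 0.706, 0.708, 0.005]
ft_force: [0.2, 0.5, -0.1]
grip_width: 0.0857
```

```bash
python3 - <<'E'
from h import *
i=save('top','top9')['img'][105:195,190:340,::-1]; j=save('scene','scene9')['img'][140:300,200:370,::-1]
cv2.imwrite('pics/fin.png',np.vstack([cv2.resize(i,(600,360),interpolation=3)]))
cv2.imwrite('pics/fin2.png',cv2.resize(j,(600,565),interpolation=3))
E
```

```text
(no output)
```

View pics/fin.png

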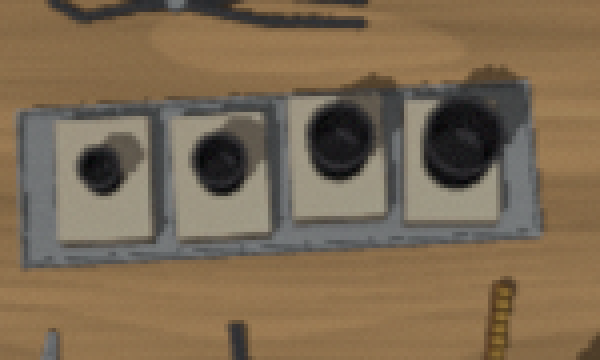

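View pics/fin2.png

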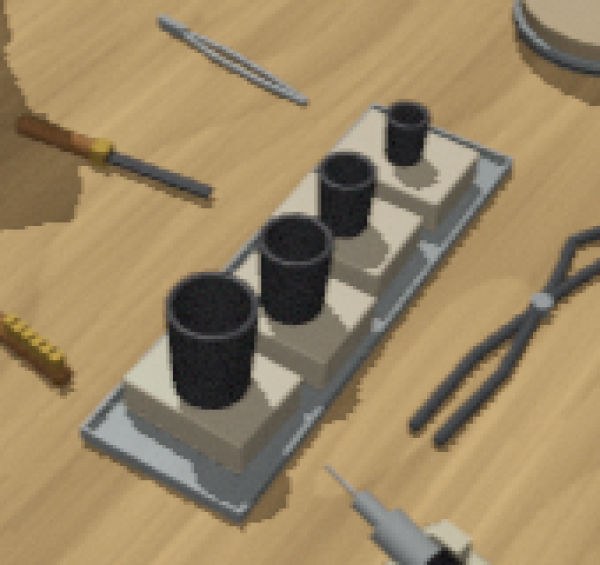

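All four stand upright, in order. One numeric check on C4 before handing in.

```bash
python3 - <<'E'
from h import *
np.set_printoptions(precision=4,suppress=True)
c=load('top9')
for n,u,v,z in(('c1',100,166,.078),('c2',219,160,.089),('c3',339,137,.1),('c4',462,140,.111)): print(n,px(c,190+(u+.5)/4-.5,105+(v+.5)/4-.5,z))
hand_in()
E
```

```text
c1 [0.6332 0.1244 0.078 ]
c2 [0.6354 0.0322 0.089 ]
c3 [ 0.6507 -0.0594  0.1   ]
c4 [ 0.6457 -0.1516  0.111 ]
the job is handed in; nothing more can be done
```

The four crucibles are on the bricks in size order, with the smallest next to the turntable (+y end) and the largest at the far end, and I have handed the job in. I lowered each one until the arm stopped on the brick before releasing it, and nothing was dropped or tipped. The simulated time at the end was about 30 s.

- **Position:** measured from the last top camera picture, each crucible is within about 4 mm of its brick's centre; the limit is 15 mm. The wrist camera measurements made during placing agree to within about 4 mm for crucibles 1 to 3.
- **Upright and clear:** the last top and scene pictures show all four upright. The arm is retracted and touches nothing.
- **Failures or disagreements:** none. Crucible 4 was not checked with the wrist camera after release, only with the fixed cameras.

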